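# Clear the spares drawer onto the parts tray

### The job

Pull the top drawer of the bench chest right out to its stop, take out every carton of spares and stack them all flat in one square column on the steel tray: largest cartons at the bottom, smallest on top, each centred on the one below with the long sides all the same way. Then push the drawer fully shut, and leave the spray can, the grease tin and the spanner where they are.

Things in the scene. Friction and masses are not known exactly. Their poses are not given: they have to be found in the camera images.
- chest_front (a point): blue steel two-drawer bench chest, fixed to the bench, 260 deep (own x) x 510 wide (own y) x 200 mm high, flat top with a grease tin standing on it. This point: bottom middle of its front (the plane of the closed drawer fronts), on the bench; own x points level from its front to its back, so the drawers pull out along -x, own z up. Its place and yaw vary.
- drawer (a joint): the chest's TOP drawer: 0 = fully shut, grows as it is pulled out, 0.200 m = fully out at its stop; stays where it is left, about 1.5 N of friction plus light damping. Starts a few centimetres ajar, at 0.035 to 0.045; only at its stop is its whole inside (but for the last 4 mm) clear of the chest.
- drawer_handle (a point): middle of the top drawer's handle: a level round steel bar 130 mm long and 11 mm thick, parallel to the drawer front and 38 mm (bar axis) in front of it; 177 mm above the bench, 23 mm below the chest's top, 20 mm below the upper edge of the drawer front. Moves with the drawer. The lower drawer has a like handle 82 mm above the bench (not needed).
- drawer_floor (a point): middle of the front edge of the top drawer's inner floor, 124 mm above the bench. Axes as the chest's. The inside runs 204 mm from here towards the back (chest x) and is 460 mm wide (chest y), side and back walls 50 mm high, front panel 73 mm high above this floor (197 mm above the bench). Moves with the drawer. Cartons start in two rows of three places, centres about 132 mm apart across and 90 mm front to back.
- large1: closed brown cardboard carton with paper tape round it lengthways, the large of three sizes: 70 (own x) x 54 (own y) x 28 mm high (own z), about 200 g; origin at its centre. Starts lying flat in the top drawer, long side roughly front to back. May be absent. Any flat face-up way is fine (the two big faces are alike).
- large2: closed brown cardboard carton with paper tape round it lengthways, the large of three sizes: 70 (own x) x 54 (own y) x 28 mm high (own z), about 200 g; origin at its centre. Starts lying flat in the top drawer, long side roughly front to back. May be absent. Any flat face-up way is fine (the two big faces are alike).
- medium1: closed brown cardboard carton with paper tape round it lengthways, the medium of three sizes: 60 (own x) x 47 (own y) x 25 mm high (own z), about 140 g; origin at its centre. Starts lying flat in the top drawer, long side roughly front to back. May be absent. Any flat face-up way is fine (the two big faces are alike).
- medium2: closed brown cardboard carton with paper tape round it lengthways, the medium of three sizes: 60 (own x) x 47 (own y) x 25 mm high (own z), about 140 g; origin at its centre. Starts lying flat in the top drawer, long side roughly front to back. May be absent. Any flat face-up way is fine (the two big faces are alike).
- small1: closed brown cardboard carton with paper tape round it lengthways, the small of three sizes: 50 (own x) x 40 (own y) x 22 mm high (own z), about 90 g; origin at its centre. Starts lying flat in the top drawer, long side roughly front to back. May be absent. Any flat face-up way is fine (the two big faces are alike).
- small2: closed brown cardboard carton with paper tape round it lengthways, the small of three sizes: 50 (own x) x 40 (own y) x 22 mm high (own z), about 90 g; origin at its centre. Starts lying flat in the top drawer, long side roughly front to back. May be absent. Any flat face-up way is fine (the two big faces are alike).
- tray: low steel parts tray fixed on the bench, 260 (own x) x 220 (own y) mm outside, rim 12 mm high, walls and floor 4 mm thick. Origin: centre of its underside (its inner floor is 4 mm above). Its place and yaw vary.
- spray: spray can, 52 mm in diameter, 170 mm tall, standing on the bench left of the chest; origin at the centre of its underside. Leave alone.
- grease: round grease tin with black lid, 72 mm in diameter, 44 mm tall, standing on the chest's top; origin at the centre of its underside. Leave alone.
- spanner: steel spanner 200 mm long lying on the bench beyond the tray; origin near its middle. Leave alone.
Not all that is in view belongs to the job. Leave any yellow look-alike of the medium1 alone. What is shaped like the medium2 but red is not meant.

How it is judged:
By the outcome, as a careful person would: the job done as asked, in the order asked, and still so for the second after the job is handed in, with the robot touching nothing.
Of large1, large2, medium1, medium2, small1, small2 only 4 to 6 are there at a start; the rules pass over those that are not, and their reading is None.
At some moment in a run one of large1, large2, medium1, medium2, small1, small2 may be knocked a few centimetres aside while the robot is not near it.
It also fails if it takes over 210 s, if anything falls off the work surface, if the arm or the gripper's body presses on something with over 40 N, if the wrist force passes 120 N, or if a joint passes its speed limit or range.

### The arm

A 6-joint arm with a two-finger parallel gripper is mounted at the origin on the work surface. World frame = base frame: x ahead of the robot, y to its left, z up, the work surface at z = 0. Lengths are in m, angles in rad, forces in N, time in s.
With the tool pointing down it reaches from about 0.325 to 1 m from the base axis. Payload 5.1 kg.
Tool frame: the origin (TCP) lies at the very end of the fingers, on their centre line; the grasp point (between the pads) lies 19 mm behind it (robot.grasp_offset is the distance from the TCP to the grasp point, in m); z points along the fingers, y is the line along which they close (so a half turn about z gives the same grasp; the last joint's range is limited). The gripper opens to 85 mm and grips with 20 to 120 N. Pads are 22 mm wide; open, the fingers measure 114 mm over their backs; the gripper's body (76 mm by 85 mm) begins 54 mm behind the grasp point. The pads swing forward as they close: fully open they stand 13 mm farther back than shut.
Start: joints at [1.234, 0.124, 1.65, -0, 1.367, -0.083], TCP at [0.163, 0.629, 0.231] pointing down, gripper open.
Joint ranges: [-2.61, 2.61], [-1.02, 2.33], [0.03, 2.71], [-1.35, 4.49], [0.32, 2.68], [-2.91, 2.91]. Speed limits (rad/s): [2.57, 2.57, 3.14, 3.14, 3.14, 3.14].

### API

Orientations are given as a unit quaternion [w, x, y, z].
In Python, from cell import robot gives the robot as it stands. The module is installed in compiled form; this text tells all that it offers.
- The arm moves only by the shell command python3 -m pendant 'ROWS' [OPENING] [FORCE]. ROWS is text: rows parted by semicolons, each of 4 numbers parted by spaces: the shift along the tool's x, y, z in units of 25 mm (1.0 is 25 mm), then the turn about the tool's z in units of 5 degrees (1.0 is 5 degrees). In form: dx dy dz turn; .... A call has 1 to 20 rows; each row is the pose to reach, as a shift and turn from the pose commanded when the call began, along the tool's axes at that moment; what a row does not reach only later rows make up. A row lasts 1/8 s, in which the tool goes at most 62.5 mm and 10.7 degrees, less where a joint would pass 70% of its speed; a pose out of reach is approached as far as the arm can. A call with a gripper value outside its range is refused whole. OPENING is the closure, from -1 (fully open) to 1 (shut), set as the call begins (- or left out, the last holds). The fingers move at their own pace and stop on an object; FORCE is the grip in N (left out, the last holds). Time passes only in rows, so rows that repeat a pose let the fingers close. It gives the time, the measured TCP pose, the force, the opening and the grip force at its end, in the units of the state.
- robot.get_state(): the state, without advancing time (a new reading comes with each control period).
- robot.read_camera(name): name is "side" or "top"; returns a dict with "frame" (384x512x3 uint8, red, green, blue), "z_map" (384x512 float32, m along the optical axis (not along the pixel's ray), 0 where there is no reading), "fx", "fy", "cx", "cy" (pixels), "k1" (the pictures are not rectified: a ray, as slopes to the right and down, at radius r is drawn at 1 + k1 r^2 times it, then the intrinsics apply), "R" (3x3) and "t" (3): a world point X has camera coordinates R X + t. Camera axes: x right, y down, z forward; pixel columns grow to the right and rows downward; lengths in m; the calibration is good to about 2 mm. A picture is of the moment at which its call begins.
- robot.job_done(): hands the job in; it is judged then, once.
Trained networks look in a picture, given as the dict that the camera call returned (one of the last four; its "shot" number tells which), for a name from the list of things; names that differ only in an ending like _2 or _b are one class to them, and where a whole thing is asked for, a point or a joint stands for the part that bears it (a point fixed in the world has none). Each returns a list of dicts, best first, with "score" (0 to 1); they miss things now and then, are a little off and sometimes report something else, mostly with a low value. They report only what shows in the picture. A call takes as long as a camera call. They do not tell look-alikes from the thing itself.
- robot.search_frame(picture, name): "point" ([x, y, z] in m, in the coordinates of the camera as it stood for that picture, good to about 4 mm: the middle of the surface that is visible of it).
- robot.trace(picture, name): "pixels" (384x512 bool, what is visible of it).
The state is a dict: "time": time; "joint_pos": joint angles; "joint_vel": joint speeds; "joint_torque": joint torques, N m; "eef_pos": TCP position; "orientation": TCP orientation; "ft_force": force on the tool from outside, world axes, zero at the start; "ft_torque": the same for the moment, N m; "width": finger opening in m; "grip_force": force on a finger pad.
Only numpy, scipy, OpenCV 4.12 (cv2) and the standard library are available. Lean on these libraries where they do the work, as an engineer would, in place of code of your own. Each camera call takes 0.05 s, during which the arm holds its last target. There are 200 camera calls.

## Working session

There is one attempt and no reset: what is moved stays moved. The work goes in short steps, Python scripts to look and compute and a shell command to move; the robot and the scene stay as the last step left them, time stands still between calls to the robot, and variables do not carry over. Pictures are saved under pics/ and viewed, at most 14 in all, crops included, and the job is handed in when it is done.

```bash
ls; mkdir -p pics; cat > h.py <<'E'
import numpy as np, cv2
from cell import robot
def shot(n): return robot.read_camera(n)
def save(c,p,crop=None,s=1):
    f=c["frame"][:,:,::-1]
    if crop: a,b,d,e=crop; f=f[b:e,a:d]
    cv2.imwrite(p,cv2.resize(f,None,fx=s,fy=s,interpolation=cv2.INTER_CUBIC))
def world(c,pc): return np.array(c["R"]).T@(np.asarray(pc)-np.array(c["t"]))
def cloud(c):
    "HxWx3 world points, nan where no depth"
    K=np.array([[c["fx"],0,c["cx"]],[0,c["fy"],c["cy"]],[0,0,1.]])
    h,w=c["z_map"].shape
    u,v=np.meshgrid(np.arange(w),np.arange(h))
    n=cv2.undistortPoints(np.stack([u,v],-1).reshape(-1,1,2).astype(float),K,np.array([c["k1"],0,0,0.])).reshape(h,w,2)
    z=c["z_map"].astype(float).copy(); z[z==0]=np.nan
    P=np.stack([n[...,0]*z,n[...,1]*z,z],-1)
    return (P-np.array(c["t"]))@np.array(c["R"])
def pix(c,X):
    X=np.atleast_2d(X)@np.array(c["R"]).T+np.array(c["t"]); s=X[:,:2]/X[:,2:]
    s=s*(1+c["k1"]*(s**2).sum(1,keepdims=True))
    return s*[c["fx"],c["fy"]]+[c["cx"],c["cy"]]
E
python3 - <<'E'
from h import *
for n in("top","side"):
    c=shot(n); save(c,f"pics/{n}0.png",s=1.5)
    print(n,world(c,[0,0,0]).round(3),np.array(c["R"]).round(2).tolist(),c["fx"],c["k1"])
    for k in "drawer drawer_handle large1 medium1 small1 tray spray grease spanner".split():
        for d in robot.search_frame(c,k)[:7]:
            w=world(c,d["point"]); print(k,round(d["score"],2),w.round(3),pix(c,w).round()[0])
print(robot.get_state())
E
```

```text
pics
top [0.355 0.014 1.633] [[0.01, -1.0, -0.01], [-0.98, -0.01, -0.17], [0.17, 0.01, -0.98]] 483.7620673058036 -0.13164279579355861
drawer 0.9 [0.643 0.045 0.127] [255. 180.]
drawer 0.37 [ 0.44  -0.382  0.002] [382. 247.]
drawer_handle 0.82 [0.646 0.047 0.123] [255. 180.]
medium1 0.75 [0.546 0.089 0.027] [242. 214.]
medium1 0.73 [ 0.572 -0.111  0.029] [302. 207.]
medium1 0.62 [ 0.673 -0.09   0.145] [298. 170.]
medium1 0.45 [0.666 0.041 0.152] [257. 172.]
small1 0.71 [ 0.44  -0.382  0.002] [382. 248.]
tray 0.82 [ 0.438 -0.382  0.005] [382. 248.]
spray 0.9 [0.486 0.447 0.162] [124. 227.]
spray 0.57 [ 0.679 -0.427  0.007] [393. 178.]
grease 0.86 [0.752 0.139 0.245] [224. 137.]
spanner 0.78 [ 0.676 -0.429  0.006] [393. 179.]
side [ 0.351 -0.865  0.812] [[0.95, -0.31, -0.01], [-0.19, -0.54, -0.82], [0.25, 0.78, -0.57]] 380.65900610939883 -0.007150452032159973
drawer 0.62 [ 0.629 -0.015  0.153] [262. 204.]
drawer_handle 0.6 [ 0.628 -0.016  0.148] [262. 206.]
drawer_handle 0.52 [0.682 0.021 0.147] [275. 196.]
medium1 0.88 [ 0.567 -0.124  0.027] [254. 266.]
medium1 0.85 [0.548 0.078 0.029]
[... 283 characters left out ...]

{'time': 1.0, 'joint_pos': array([ 1.23439894e+00,  1.23781039e-01,  1.65030074e+00, -2.61087664e-05,
        1.36755116e+00, -8.25913138e-02]), 'joint_vel': array([ 0.00052872,  0.00126656, -0.00046295,  0.00070162,  0.00021095,
        0.0006133 ]), 'joint_torque': array([ 1.19888882e-03, -4.23596299e+01, -3.65771556e+01, -1.38743308e-04,
        7.75233984e-04,  2.55719448e-05]), 'eef_pos': array([0.16322906, 0.62914335, 0.23133406]), 'orientation': array([ 8.31744466e-06,  1.26560082e-01,  9.91958943e-01, -2.23596602e-05]), 'ft_force': array([-0.42797943,  0.14651759, -0.83800248]), 'ft_torque': array([0.05268786, 0.01171646, 0.04552836]), 'grip_force': 0.0, 'width': 0.0852660291346916}
```

View pics/top0.png

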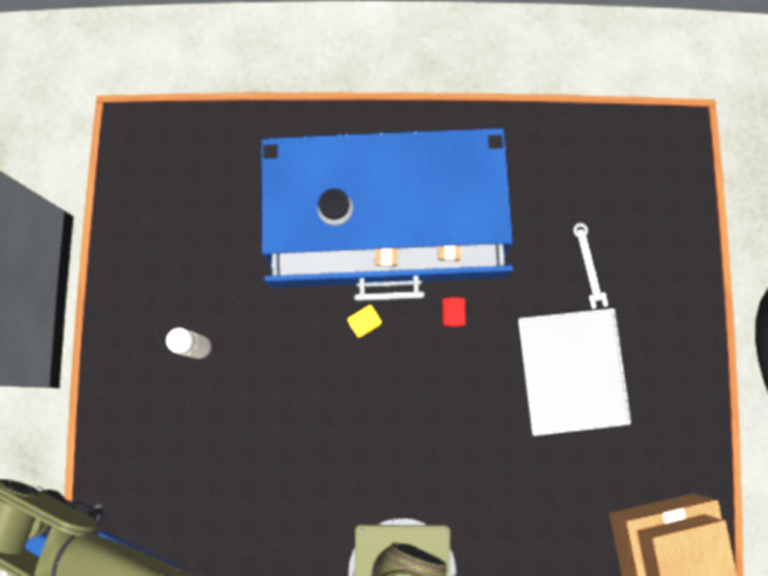

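View pics/side0.png

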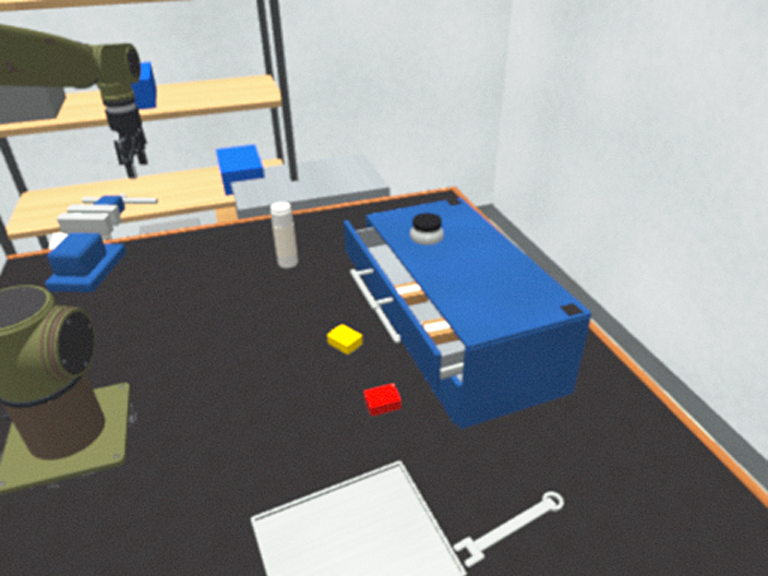

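Both views: the chest with its drawer ajar at top px (255,180) and the tray at (382,248). The handle bar is at about (259,196). Two cartons show in the drawer at (257,172) and (298,170). The yellow (242,214) and red (302,207) boxes on the bench are look-alikes and not meant. Next I measure the chest, handle and tray.

```bash
cat >> h.py <<'E'
def rect(P):
    "min-area rect of Nx2 points (m): centre, (long,short), angle of long side (deg, -90..90)"
    (c,s,a)=cv2.minAreaRect((np.asarray(P)*1000).astype(np.float32)); 
    if s[0]<s[1]: s=s[::-1]; a+=90
    return np.array(c)/1000,np.array(s)/1000,(a+90)%180-90
E
python3 - <<'E'
from h import *
c=shot("top"); P=cloud(c); f=c["frame"].astype(int); z=P[...,2]
blue=(f[...,2]>f[...,0]+60)
m=blue&(abs(z-.2)<.012)&(P[...,0]>.5)&(abs(P[...,1])<.4)
n,l,st,_=cv2.connectedComponentsWithStats(m.astype(np.uint8))
for i in range(1,n):
    if st[i,4]>60:
        Q=P[l==i]; print("blue",st[i],rect(Q[:,:2]),np.median(Q[:,2]))
# handle: grey points z ~.17-.19 
m=(~blue)&(z>.155)&(z<.2)&(P[...,0]<.65)&(P[...,0]>.5)&(abs(P[...,1])<.2)
Q=P[m]; print("handle",len(Q),rect(Q[:,:2]),np.median(Q,axis=0)); np.set_printoptions(suppress=True)
t=robot.trace(c,"tray")[0]["pixels"]; Q=P[t&np.isfinite(z)&(z<.03)]; print("tray",rect(Q[:,:2]),np.median(Q[:,2]))
c=shot("side");P=cloud(c)
t=robot.trace(c,"tray")[0]["pixels"]; Q=P[t&np.isfinite(P[...,2])]; Q=Q[Q[:,2]<.03];print("tray side",rect(Q[:,:2]),np.median(Q[:,2]))
E
```

```text
blue [  174    86   168    84 11954] (array([0.80092853, 0.04334796]), array([0.51174942, 0.24936719]), -87.09419822692871) 0.20039555044214616
blue [176 176 166  12 653] (array([0.62640674, 0.03333946]), array([0.50288446, 0.01320369]), -87.01781582832336) 0.19660946331521928
handle 264 (array([ 0.60834784, -0.00132637]), array([0.39789963, 0.05719499]), -86.3723087310791) [0.58716519 0.02888428 0.18263204]
tray (array([ 0.44234189, -0.38369644]), array([0.26543024, 0.22821176]), 5.770506858825684) 0.004697876351808629
tray side (array([ 0.44006805, -0.3822323 ]), array([0.26174222, 0.22167912]), 6.220178127288818) 0.0037184171468444974
```

```bash
cat >> h.py <<'E'
from scipy.spatial.transform import Rotation as Ro
def to(x,y,z,yaw):
    "row (25 mm / 5 deg units) to a TCP position with the tool's y axis at heading yaw (deg, mod 180)"
    s=robot.get_state(); R=Ro.from_quat(s["orientation"],scalar_first=True).as_matrix()
    d=R.T@(np.array([x,y,z])-s["eef_pos"])/.025
    t=(np.degrees(np.arctan2(R[1,1],R[0,1]))-yaw+90)%180-90
    print("row %.2f %.2f %.2f %.2f"%(*d,t/5),"j6",s["joint_pos"][5].round(2)); return d
E
python3 -c "
from h import *
to(.583,.031,.25,2.95)"
```

```text
row -22.26 -18.94 -0.75 14.50 j6 -0.08
```

```bash
python3 -m pendant '-5 -4 -0.75 2; -10 -8.5 -0.75 4; -15 -12.8 -0.75 7; -22.26 -18.94 -0.75 14.5; -22.26 -18.94 -0.75 14.5; -22.26 -18.94 -0.75 14.5; -22.26 -18.94 -0.75 14.5; -22.26 -18.94 -0.75 14.5; -22.26 -18.94 -0.75 14.5; -22.26 -18.94 -0.75 14.5; -22.26 -18.94 -0.75 14.5; -22.26 -18.94 -0.75 14.5; -22.26 -18.94 -0.75 14.5; -22.26 -18.94 -0.75 14.5; -22.26 -18.94 -0.75 14.5; -22.26 -18.94 -0.75 14.5' 0.29 40
python3 -c "
from h import *
to(.583,.031,.158,2.95)
c=shot('side'); save(c,'pics/side1.png',(170,120,330,260),4)"
```

```text
time: 3.2
eef_pos: [0.5826, 0.0322, 0.2502]
orientation: [0.0, 0.688, 0.726, 0.0]
ft_force: [0.2, 0.3, 1.4]
width: 0.0305
grip_force: 0.0
row -0.05 0.01 3.69 0.02 j6 -0.09
```

View pics/side1.png

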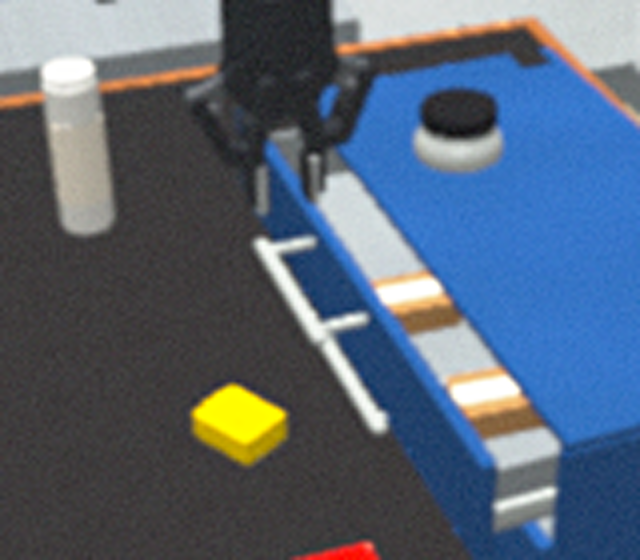

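```bash
python3 -c "
from h import *
c=shot('side')
ch=np.array([.583,.031,.177]); u=np.array([-.0515,.9987,0])
for p in (ch+.065*u,ch,ch-.065*u,[.622,.033,.0820]): print(((pix(c,p)[0]-[170,120])*4).round())
P=cloud(c); f=c['frame'].astype(int)
m=(f.min(2)>130)&(P[...,2]>.165)&(P[...,2]<.19)&(P[...,0]<.605)&(P[...,0]>.5)
Q=P[m];print(len(Q),rect(Q[:,:2]),Q[:,2].mean(), Q[Q[:,1].argmin()],Q[Q[:,1].argmax()])
"
```

```text
[262. 243.]
[290. 288.]
[320. 336.]
[342. 377.]
155 (array([0.56037445, 0.22004126]), array([0.52022809, 0.0438696 ]), -80.43496322631836) 0.17954897514389698 [ 0.58780885 -0.03911699  0.18052558] [0.50950831 0.47450847 0.16983272]
```

The side crop shows the gripper over the handle. My projected bar ends, (262,243) and (320,336), match the upper bar, and the bar below it is the lower handle. Descending to grip.

```bash
python3 -m pendant '0 0 1.5 0; 0 0 3 0; 0 0 3.69 0; 0 0 3.69 0' 0.29 40; python3 -m pendant '0 0 0 0;0 0 0 0; 0 0 0 0; 0 0 0 0;0 0 0 0' 1 50
```

```text
time: 3.8
eef_pos: [0.5822, 0.0313, 0.1566]
orientation: [-0.001, 0.689, 0.725, -0.001]
ft_force: [-0.5, 0.0, 0.8]
width: 0.0299
grip_force: 0.0
time: 4.42
eef_pos: [0.5841, 0.0311, 0.1598]
orientation: [0.001, 0.689, 0.725, 0.001]
ft_force: [-0.4, 0.4, 4.3]
width: 0.0092
grip_force: 49.1
```

```bash
python3 -m pendant '0 -0.5 0 0; 0 -1.2 0 0; 0 -2 0 0; 0 -2.8 0 0;0 -3.6 0 0; 0 -4.4 0 0; 0 -5.1 0 0; 0 -5.6 0 0;0 -5.9 0 0; 0 -6.1 0 0; 0 -6.2 0 0; 0 -6.2 0 0'; python3 -m pendant '0 -0.1 0 0; 0 -0.2 0 0; 0 -0.3 0 0; 0 -0.4 0 0; 0 -0.4 0 0'
```

```text
time: 5.92
eef_pos: [0.429, 0.0231, 0.1597]
orientation: [0.001, 0.689, 0.725, 0.001]
ft_force: [-0.3, 0.3, 7.2]
width: 0.0092
grip_force: 50.4
time: 6.55
eef_pos: [0.4271, 0.023, 0.1599]
orientation: [0.01, 0.689, 0.725, 0.01]
ft_force: [38.3, 3.6, -17.2]
width: 0.0092
grip_force: 48.8
```

```bash
python3 -m pendant '0 0.15 0 0; 0 0.3 0 0; 0 0.3 0 0'; python3 -m pendant '0 0 0 0;0 0 0 0;0 0 0 0;0 0 -1 0; 0 0 -2.5 0; 0 0 -5 0; 0 -4 -6 0;0 -4 -6 0' 0.29
python3 - <<'E'
from h import *
c=shot("top"); save(c,"pics/top2.png",(160,120,330,260),4)
c2=shot("side"); save(c2,"pics/side2.png",(170,120,330,260),4)
P=cloud(c); f=c["frame"].astype(int); z=P[...,2]
blue=(f[...,2]>f[...,0]+60)
m=blue&(abs(z-.197)<.012)&(P[...,0]<.65)&(P[...,0]>.4)&(abs(P[...,1])<.35)
n,l,st,_=cv2.connectedComponentsWithStats(m.astype(np.uint8))
for i in range(1,n):
    if st[i,4]>60: Q=P[l==i]; print("blue",st[i],rect(Q[:,:2]))
for c in(c,c2):
  for k in ("large1","medium1","small1"):
    for d in robot.search_frame(c,k): w=world(c,d["point"]); print(k,round(d["score"],2),w.round(3),pix(c,w).round()[0])
E
```

```text
time: 6.92
eef_pos: [0.4272, 0.023, 0.1597]
orientation: [0.001, 0.689, 0.725, 0.001]
ft_force: [1.3, -0.2, 6.4]
width: 0.009
grip_force: 51.2
time: 7.92
eef_pos: [0.3247, 0.0178, 0.309]
orientation: [0.0, 0.689, 0.725, 0.0]
ft_force: [0.1, -0.2, 0.2]
width: 0.0306
grip_force: 0.0
blue [177 228 169  11 662] (array([0.47099768, 0.02488629]), array([0.50293842, 0.01198404]), -87.07726979255676)
large1 0.92 [0.615 0.163 0.151] [217. 188.]
large1 0.78 [0.622 0.035 0.155] [258. 186.]
medium1 0.86 [0.525 0.03  0.148] [259. 217.]
medium1 0.78 [ 0.537 -0.102  0.148] [302. 213.]
small1 0.55 [ 0.635 -0.096  0.154] [300. 182.]
large1 0.77 [0.617 0.151 0.151] [243. 177.]
large1 0.72 [0.625 0.018 0.155] [258. 198.]
medium1 0.75 [ 0.573 -0.023  0.138] [245. 214.]
medium1 0.72 [0.527 0.016 0.149] [226. 206.]
medium1 0.66 [ 0.568 -0.132  0.021] [255. 269.]
medium1 0.6 [ 0.54  -0.12   0.145] [243. 235.]
small1 0.56 [ 0.632 -0.112  0.145] [275. 226.]
```

View pics/top2.png

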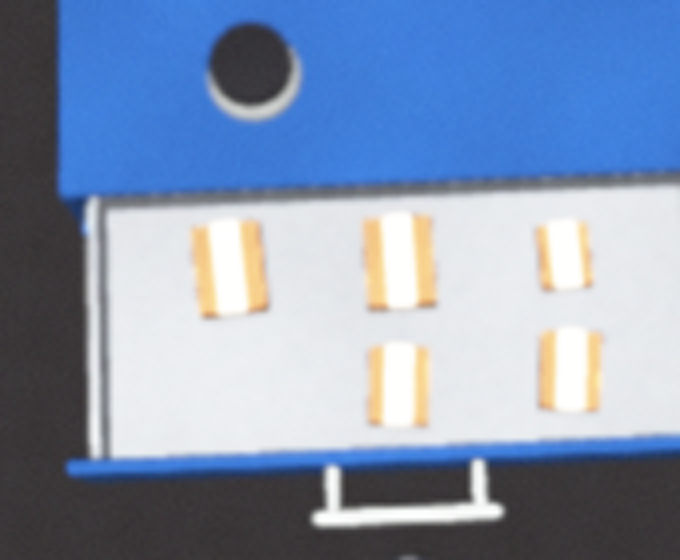

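The top crop shows five brown cartons in the drawer, with no third small one:
- Two large at crop px (230,268) and (400,260).
- Two medium at (398,385) and (570,370).
- One small at (565,253).

The yellow and red boxes are under the drawer, outside this set. Next I measure the carton poses.

```bash
cat >> h.py <<'E'
def cartons(c,zr=(.14,.165),box=(.46,.68,-.25,.3),minA=150,gray=False):
    P=cloud(c); f=c["frame"].astype(int); z=P[...,2]
    m=(z>zr[0])&(z<zr[1])&(P[...,0]>box[0])&(P[...,0]<box[1])&(P[...,1]>box[2])&(P[...,1]<box[3])
    n,l,st,_=cv2.connectedComponentsWithStats(m.astype(np.uint8),connectivity=4)
    for i in range(1,n):
        if st[i,4]>=minA:
            Q=P[l==i]; a,b,g=rect(Q[:,:2]); print("carton c",a.round(4),"mean",Q[:,:2].mean(0).round(4),"size",b.round(4),"yaw %.1f"%g,"z %.4f"%np.median(Q[:,2]),"px",st[i,:4])
E
python3 - <<'E'
from h import *
c=shot("top"); cartons(c,(.136,.165))
E
```

```text
carton c [0.6259 0.0327] mean [0.625  0.0328] size [0.0719 0.0538] yaw 4.3 z 0.1526 px [250 173  19  24]
carton c [0.6195 0.1645] mean [0.6183 0.164 ] size [0.0716 0.0513] yaw 7.9 z 0.1527 px [208 175  19  24]
carton c [ 0.6324 -0.0968] mean [ 0.6322 -0.0966] size [0.0511 0.0402] yaw 5.9 z 0.1470 px [294 175  14  17]
carton c [ 0.5418 -0.1002] mean [ 0.5411 -0.1001] size [0.0616 0.0469] yaw -1.3 z 0.1496 px [294 202  16  21]
carton c [0.5292 0.0331] mean [0.5288 0.0317] size [0.0599 0.0463] yaw 0.2 z 0.1498 px [251 206  16  20]
```

```bash
python3 -c "
from h import *
to(.621,.0327,.25,-85.7)"
```

```text
row -0.02 11.82 2.25 17.73 j6 -0.16
```

```bash
python3 -m pendant '0 3 0 3;0 6 0 6; 0 9 0 9;0 11.82 1 12; 0 11.82 1 15;0 11.82 2.25 17.73; 0 11.82 2.25 17.73; 0 11.82 2.25 17.73; 0 11.82 2.25 17.73; 0 11.82 2.25 17.73; 0 11.82 2.25 17.73' -1 45
python3 -c "
from h import *
to(.621,.0327,.131,-85.7)"
```

```text
time: 9.75
eef_pos: [0.621, 0.0331, 0.2508]
orientation: [-0.0, 0.999, 0.038, -0.001]
ft_force: [-0.6, -1.5, 0.6]
width: 0.0856
grip_force: 0.0
row 0.00 0.02 4.79 0.01 j6 1.46
```

```bash
python3 -m pendant '0 0 1.5 0;0 0 3 0; 0 0 4.2 0; 0 0 4.6 0; 0 0 4.79 0; 0 0 4.79 0'; python3 -m pendant '0 0 0 0;0 0 0 0;0 0 0 0;0 0 0 0;0 0 0 0;0 0 0 0' 1 40;  python3 -c "
from h import *
c=shot('side'); save(c,'pics/side3.png',(170,120,330,260),4)"
```

```text
time: 10.5
eef_pos: [0.6217, 0.033, 0.133]
orientation: [0.0, 0.999, 0.038, 0.001]
ft_force: [-0.1, -0.7, 0.2]
width: 0.0855
grip_force: 0.0
time: 11.25
eef_pos: [0.6218, 0.033, 0.1333]
orientation: [0.0, 0.999, 0.038, 0.001]
ft_force: [-2.1, -1.2, 6.4]
width: 0.0527
grip_force: 44.9
```

View pics/side3.png

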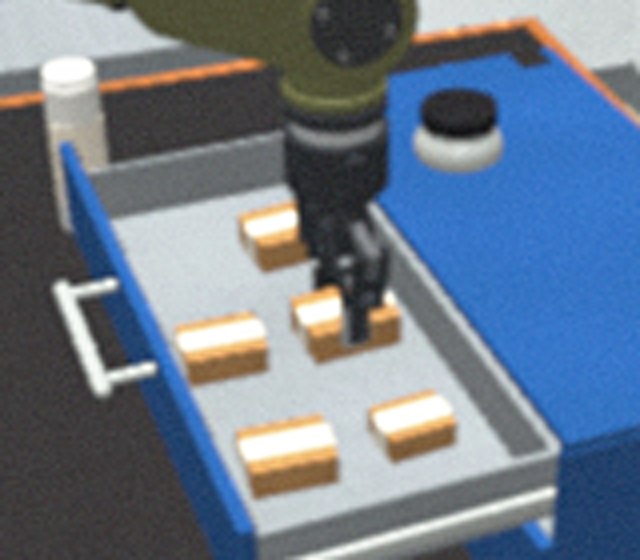

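```bash
python3 -m pendant '0 0 -0.5 0;0 0 -2 0; 0 0 -4 0; 0 0 -5 0;0 0 -5 0' ;  python3 -c "
from h import *
to(.437,-.3834,.25,-84)"
```

```text
time: 11.92
eef_pos: [0.622, 0.0331, 0.2596]
orientation: [0.0, 0.999, 0.038, 0.002]
ft_force: [-0.6, -0.4, -1.2]
width: 0.0531
grip_force: 44.2
row -8.63 16.06 0.35 -0.34 j6 1.46
```

```bash
python3 -m pendant '-0.4 0.8 0 0;-1.3 2.4 0 0; -2.4 4.5 0 0; -3.6 6.7 0 0;-4.8 8.9 0 0;-6 11.1 0 0;-7 13 0 -0.2;-7.9 14.7 0.2 -0.34; -8.4 15.6 0.35 -0.34; -8.63 16.06 0.35 -0.34; -8.63 16.06 0.35 -0.34; -8.63 16.06 0.35 -0.34' ;  python3 -c "
from h import *
to(.437,-.3834,.0145,-84)"
```

```text
time: 13.42
eef_pos: [0.4362, -0.3827, 0.2478]
orientation: [-0.0, 0.999, 0.053, -0.0]
ft_force: [0.6, 0.1, -1.8]
width: 0.0531
grip_force: 44.1
row 0.03 0.04 9.33 0.01 j6 0.65
```

```bash
python3 -m pendant '0 0 1 0;0 0 3 0; 0 0 5 0;0 0 7 0; 0 0 8.3 0; 0 0.03 8.9 0;0 0.03 9.2 0; 0 0.03 9.2 0; 0 0.03 9.2 0'; python3 -c "
from h import *
to(.437,-.3834,.0145,-84)"
```

```text
time: 14.55
eef_pos: [0.4371, -0.3852, 0.0198]
orientation: [0.001, 0.999, 0.052, 0.001]
ft_force: [0.3, 1.0, -1.8]
width: 0.0529
grip_force: 44.0
row 0.00 -0.07 0.21 0.00 j6 0.65
```

```bash
python3 -m pendant '0 -0.04 0.15 0;0 -0.04 0.25 0;0 -0.04 0.25 0; 0 -0.04 0.25 0'; python3 -c "
from h import *
for i in range(5):
  s=robot.get_state();print(s['eef_pos'],s['ft_force']); shot('side')"
```

```text
time: 15.05
eef_pos: [0.4363, -0.3836, 0.0134]
orientation: [0.0, 0.999, 0.052, 0.0]
ft_force: [-3.4, 2.1, 6.0]
width: 0.053
grip_force: 45.1
[ 0.43628128 -0.38359379  0.01336615] [-3.35447577  2.13664157  5.9816799 ]
[ 0.43628005 -0.38360547  0.01338938] [-3.14496741  2.39346555  7.1932166 ]
[ 0.43630556 -0.38361967  0.01341156] [-3.3210428   2.39323896  5.56087365]
[ 0.43625867 -0.38358122  0.01335711] [-2.77372256  2.7105699   7.58177778]
[ 0.43629909 -0.38361266  0.01341039] [-2.71552091  1.75314576  6.70343886]
```

```bash
python3 -m pendant '0 0 0 0;0 0 0 0;0 0 0 0;0 0 -1 0; 0 0 -3 0; 0 0 -5.5 0; 0 0 -8 0;0 0 -10 0;0 0 -10 0' -1; python3 -c "
from h import *
to(.616,.164,.25,-82.1)
c=shot('side');cartons(c,(.025,.045),(.3,.6,-.5,-.25))
c=shot('top');cartons(c,(.022,.045),(.3,.6,-.5,-.25));cartons(c,(.136,.165))"
```

```text
time: 16.42
eef_pos: [0.4378, -0.3852, 0.2684]
orientation: [0.004, 0.999, 0.052, 0.004]
ft_force: [-0.0, -1.4, -0.1]
width: 0.0849
grip_force: 0.0
row 9.38 -21.11 0.61 -0.38 j6 0.65
carton c [ 0.4396 -0.3844] mean [ 0.4389 -0.3867] size [0.0712 0.0561] yaw 5.9 z 0.0316 px [217 343  37  34]
carton c [ 0.4395 -0.3815] mean [ 0.4437 -0.3719] size [0.0691 0.0567] yaw 4.2 z 0.0320 px [374 237  18  22]
carton c [0.6202 0.2181] mean [0.6309 0.2112] size [0.2731 0.1365] yaw -40.8 z 0.1506 px [185 167  61  67]
carton c [0.6197 0.1644] mean [0.6184 0.1639] size [0.0716 0.0512] yaw 7.7 z 0.1520 px [208 175  19  24]
carton c [ 0.6326 -0.0966] mean [ 0.6324 -0.0965] size [0.0523 0.0398] yaw 6.0 z 0.1468 px [294 175  14  17]
carton c [ 0.5422 -0.1   ] mean [ 0.541  -0.1003] size [0.062  0.0461] yaw -1.1 z 0.1494 px [294 202  16  21]
carton c [0.5289 0.0331] mean [0.5287 0.0317] size [0.0601 0.0463] yaw 0.2 z 0.1500 px [251 206  16  20]
```

```bash
python3 -m pendant '0.7 -1.5 0 0;1.7 -3.8 0 0; 2.7 -6.1 0 0; 3.7 -8.4 0 0;4.7 -10.7 0 0;5.7 -13 0 0;6.7 -15.3 0 -0.2;7.7 -17.5 0.2 -0.38; 8.6 -19.5 0.5 -0.38; 9.38 -21.11 0.61 -0.38; 9.38 -21.11 0.61 -0.38; 9.38 -21.11 0.61 -0.38; 9.38 -21.11 0.61 -0.38'; python3 -c "
from h import *
to(.616,.164,.1325,-82.1)"
```

```text
time: 18.15
eef_pos: [0.6135, 0.1648, 0.2459]
orientation: [0.0, 0.998, 0.068, -0.001]
ft_force: [-0.2, -0.5, -0.5]
width: 0.0854
grip_force: 0.0
row 0.10 0.04 4.54 -0.02 j6 1.61
```

```bash
python3 -m pendant '0.05 0 1.5 0;0.1 0.04 3 0; 0.1 0.04 4 0; 0.1 0.04 4.4 0; 0.1 0.04 4.54 0; 0.1 0.04 4.54 0; 0.1 0.04 4.54 0'; python3 -m pendant '0 0 0 0;0 0 0 0;0 0 0 0;0 0 0 0;0 0 0 0;0 0 0 0' 1 40;python3 -m pendant '0 0 -0.5 0;0 0 -2 0; 0 0 -4 0; 0 0 -5 0;0 0 -5 0;0 0 -5 0' ;  python3 -c "
from h import *
to(.437,-.3834,.25,-84)"
```

```text
time: 19.02
eef_pos: [0.6174, 0.1656, 0.1346]
orientation: [-0.0, 0.998, 0.069, 0.001]
ft_force: [-0.6, -0.3, 0.5]
width: 0.0853
grip_force: 0.0
time: 19.77
eef_pos: [0.617, 0.1656, 0.1339]
orientation: [-0.0, 0.998, 0.069, 0.001]
ft_force: [0.1, 0.2, 5.4]
width: 0.0528
grip_force: 45.0
time: 20.52
eef_pos: [0.6155, 0.1653, 0.2557]
orientation: [0.0, 0.998, 0.069, -0.002]
ft_force: [-1.2, -0.1, -1.5]
width: 0.053
grip_force: 44.2
row -10.09 20.76 0.27 0.38 j6 1.61
```

```bash
python3 -m pendant '-0.7 1.5 0 0;-1.7 3.6 0 0; -2.8 5.8 0 0; -3.9 8 0 0;-5 10.2 0 0;-6.1 12.4 0 0;-7.2 14.7 0 0.2;-8.3 17 0.1 0.38; -9.2 19 0.2 0.38; -10.04 20.76 0.27 0.38; -10.04 20.76 0.27 0.38; -10.04 20.76 0.27 0.38; -10.04 20.76 0.27 0.38; -10.04 20.76 0.27 0.38' ;  python3 -c "
from h import *
to(.438,-.3834,.06,-84)"
```

```text
time: 22.28
eef_pos: [0.4398, -0.382, 0.2513]
orientation: [-0.0, 0.999, 0.053, -0.0]
ft_force: [0.0, -0.1, -2.2]
width: 0.0528
grip_force: 44.2
row -0.08 0.05 7.65 0.02 j6 0.66
```

```bash
python3 -m pendant '0 0 1 0;0 0 3 0; -0.08 0.05 5 0;-0.08 0.05 6.5 0; -0.08 0.05 7.4 0;  -0.08 0.05 7.65 0; -0.08 0.05 7.65 0;-0.08 0.05 7.65 0;-0.08 0.05 7.65 0'; python3 -c "
from h import *
to(.438,-.3834,.0424,-84)"
```

```text
time: 23.4
eef_pos: [0.4382, -0.3852, 0.0615]
orientation: [0.001, 0.999, 0.052, 0.001]
ft_force: [-0.5, 0.2, -1.1]
width: 0.0527
grip_force: 44.1
row 0.00 -0.07 0.76 0.00 j6 0.65
```

```bash
python3 -m pendant '0 -0.05 0.3 0;0 -0.05 0.6 0;0 -0.05 0.76 0;0 -0.05 0.76 0; 0 -0.05 0.76 0'; python3 -c "
from h import *
shot('top');shot('top');to(.438,-.3834,.0419,-84); s=robot.get_state();print(s['eef_pos'],s['ft_force'])"
```

```text
time: 24.02
eef_pos: [0.4371, -0.3832, 0.0419]
orientation: [-0.001, 0.999, 0.052, -0.001]
ft_force: [-3.3, 3.3, 6.7]
width: 0.0531
grip_force: 45.2
row 0.03 0.01 -0.00 0.00 j6 0.65
[ 0.43713871 -0.38314749  0.04188553] [-3.23210144  3.17072699  6.73052517]
```

```bash
python3 -m pendant '0 0 0 0;0 0 0 0;0 0 0 0;0 0 -1 0; 0 0 -3 0; 0 0 -5.5 0; 0 0 -8 0;0 0 -9 0;0 0 -9 0' -1; python3 -c "
from h import *
to(.531,.0325,.25,-89.8)
c=shot('side');cartons(c,(.05,.07),(.3,.6,-.5,-.25));save(c,'pics/side4.png',(170,290,330,384),4)
c=shot('top');cartons(c,(.05,.07),(.3,.6,-.5,-.25));cartons(c,(.136,.165))"
```

```text
time: 25.25
eef_pos: [0.4383, -0.3843, 0.2691]
orientation: [0.002, 0.999, 0.052, 0.002]
ft_force: [1.1, -0.9, -0.1]
width: 0.0858
grip_force: 0.0
row 5.43 -16.20 0.71 1.16 j6 0.65
carton c [ 0.439  -0.3841] mean [ 0.4382 -0.3874] size [0.0715 0.0563] yaw 5.5 z 0.0596 px [215 336  39  35]
carton c [ 0.4393 -0.3819] mean [ 0.4449 -0.3704] size [0.0691 0.0566] yaw 4.4 z 0.0600 px [376 236  18  23]
carton c [0.6216 0.2166] mean [0.6301 0.2111] size [0.2763 0.1379] yaw -41.3 z 0.1509 px [185 167  62  67]
carton c [ 0.6328 -0.0969] mean [ 0.6322 -0.0967] size [0.051  0.0405] yaw 4.0 z 0.1469 px [294 175  14  17]
carton c [ 0.542  -0.0998] mean [ 0.5413 -0.1   ] size [0.0621 0.0469] yaw -0.3 z 0.1494 px [294 202  16  21]
carton c [0.5288 0.0323] mean [0.5288 0.0318] size [0.06   0.0462] yaw -1.2 z 0.1499 px [251 206  16  20]
```

View pics/side4.png

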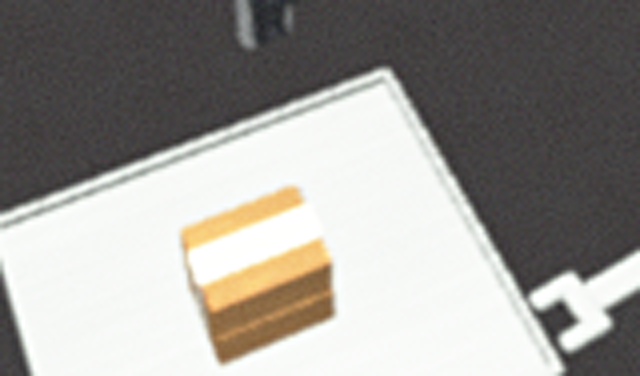

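The crop shows the two large cartons stacked flush on the tray at about crop px (260,275). They agree to within 1 mm. Next is the first medium carton.

```bash
python3 -m pendant '0.4 -1.2 0 0;1 -3 0 0; 1.7 -5.2 0 0.2; 2.4 -7.4 0 0.4;3.1 -9.6 0 0.6;3.8 -11.6 0 0.8;4.5 -13.6 0 1;5.1 -15.2 0.4 1.2; 5.43 -16.2 0.71 1.2; 5.43 -16.2 0.71 1.2; 5.43 -16.2 0.71 1.2;5.43 -16.2 0.71 1.2'; python3 -c "
from h import *
to(.531,.0325,.131,-90)"
```

```text
time: 26.85
eef_pos: [0.5298, 0.0327, 0.248]
orientation: [0.0, 1.0, -0.001, -0.0]
ft_force: [-0.3, 0.3, 0.5]
width: 0.0858
grip_force: 0.0
row 0.05 0.01 4.68 -0.02 j6 1.53
```

```bash
python3 -m pendant '0 0 1.5 0;0.03 0 3 0; 0.03 0 4 0; 0.03 0 4.5 0; 0.03 0 4.68 0; 0.03 0 4.68 0; 0.03 0 4.68 0'; python3 -m pendant '0 0 0 0;0 0 0 0;0 0 0 0;0 0 0 0;0 0 0 0;0 0 0 0' 1 35;python3 -m pendant '0 0 -0.5 0;0 0 -2 0; 0 0 -4 0; 0 0 -5 0;0 0 -5 0;0 0 -5 0' ;  python3 -c "
from h import *
to(.440,-.3832,.25,-84)"
```

```text
time: 27.72
eef_pos: [0.5316, 0.0336, 0.1327]
orientation: [0.0, 1.0, 0.0, 0.001]
ft_force: [0.2, 0.2, -0.4]
width: 0.0855
grip_force: 0.0
time: 28.48
eef_pos: [0.5312, 0.0336, 0.132]
orientation: [0.0, 1.0, 0.0, 0.001]
ft_force: [-0.9, -0.7, 6.2]
width: 0.046
grip_force: 38.8
time: 29.22
eef_pos: [0.5297, 0.0338, 0.2542]
orientation: [-0.0, 1.0, 0.0, -0.002]
ft_force: [0.1, 0.6, -1.6]
width: 0.0463
grip_force: 38.1
row -3.59 16.68 0.18 -1.20 j6 1.53
```

```bash
python3 -m pendant '-0.3 1.2 0 0;-0.7 3 0 0; -1.1 5.2 0 -0.2; -1.6 7.4 0 -0.4;-2.1 9.6 0 -0.6;-2.6 11.7 0 -0.8;-3 13.8 0 -1;-3.3 15.5 0.1 -1.2; -3.52 16.68 0.18 -1.2; -3.52 16.68 0.18 -1.2; -3.52 16.68 0.18 -1.2;-3.52 16.68 0.18 -1.2' ; python3 -m pendant '0 0 1 0;0 0 3 0; 0 0 5 0;0 0 6.2 0; 0 0 6.6 0; 0 0 6.6 0; 0 0 6.6 0;0 0 6.6 0'; python3 -c "
from h import *
to(.4418,-.383,.0682,-84)"
```

```text
time: 30.72
eef_pos: [0.4429, -0.3822, 0.2511]
orientation: [-0.001, 0.999, 0.053, -0.0]
ft_force: [0.3, -0.6, -1.5]
width: 0.0459
grip_force: 38.0
time: 31.72
eef_pos: [0.4437, -0.3842, 0.0888]
orientation: [0.001, 0.999, 0.052, 0.001]
ft_force: [1.1, -0.5, -2.1]
width: 0.046
grip_force: 38.0
row -0.07 -0.06 0.82 0.00 j6 0.66
```

```bash
python3 -m pendant '-0.03 -0.03 0.3 0;-0.05 -0.03 0.6 0;-0.05 -0.03 0.8 0;-0.05 -0.03 0.83 0; -0.05 -0.03 0.83 0'; python3 -c "
from h import *
to(.4418,-.383,.068,-84)"
```

```text
time: 32.35
eef_pos: [0.4413, -0.3827, 0.0681]
orientation: [-0.001, 0.999, 0.052, -0.001]
ft_force: [-6.2, 4.6, 12.0]
width: 0.0461
grip_force: 39.6
row 0.02 0.02 0.00 0.00 j6 0.66
```

```bash
python3 -m pendant '0 0 -0.04 0;0 0 -0.04 0'; python3 -m pendant '0 0 0 0;0 0 0 0;0 0 0 0;0 0 -1 0; 0 0 -3 0; 0 0 -5.5 0; 0 0 -7.5 0;0 0 -8 0;0 0 -8 0' -1; python3 -c "
from h import *
c=shot('side');cartons(c,(.075,.095),(.3,.6,-.5,-.25))
c=shot('top');cartons(c,(.075,.095),(.3,.6,-.5,-.25));cartons(c,(.136,.165))
to(.543,-.1,.25,-91)"
```

```text
time: 32.6
eef_pos: [0.4413, -0.3828, 0.0681]
orientation: [-0.0, 0.999, 0.052, -0.0]
ft_force: [-3.5, 3.1, 7.2]
width: 0.0461
grip_force: 39.1
time: 33.72
eef_pos: [0.4416, -0.3829, 0.2674]
orientation: [0.0, 0.999, 0.052, 0.0]
ft_force: [0.2, 0.3, -0.3]
width: 0.0853
grip_force: 0.0
carton c [ 0.4382 -0.3846] mean [ 0.4376 -0.3875] size [0.0611 0.0491] yaw 4.7 z 0.0846 px [217 331  33  30]
carton c [0.6171 0.2222] mean [0.6283 0.2151] size [0.2667 0.133 ] yaw -39.0 z 0.1496 px [185 167  58  67]
carton c [ 0.6326 -0.0968] mean [ 0.6323 -0.0964] size [0.0513 0.0409] yaw 5.8 z 0.1468 px [293 175  15  17]
carton c [ 0.5421 -0.1004] mean [ 0.5412 -0.1002] size [0.0605 0.0471] yaw -2.3 z 0.1496 px [294 202  16  21]
row 5.25 -10.79 0.60 1.40 j6 0.66
```

```bash
python3 -m pendant '0.5 -1 0 0;1.3 -2.7 0 0.2; 2.2 -4.5 0 0.5; 3.1 -6.3 0 0.8;4 -8.1 0 1.1;4.7 -9.7 0.3 1.4;5.25 -10.79 0.6 1.4;5.25 -10.79 0.6 1.4;5.25 -10.79 0.6 1.4;5.25 -10.79 0.6 1.4'; python3 -c "
from h import *
to(.5425,-.1,.131,-91)"
```

```text
time: 35.08
eef_pos: [0.5434, -0.1017, 0.2517]
orientation: [0.0, 1.0, -0.009, -0.0]
ft_force: [0.1, -0.1, -1.0]
width: 0.0857
grip_force: 0.0
row -0.04 -0.07 4.83 -0.01 j6 1.31
```

```bash
python3 -m pendant '0 0 1.5 0;0 -0.05 3 0; 0 -0.05 4 0; 0 -0.05 4.5 0; 0 -0.05 4.75 0; 0 -0.05 4.75 0; 0 -0.05 4.75 0'; python3 -m pendant '0 0 0 0;0 0 0 0;0 0 0 0;0 0 0 0;0 0 0 0;0 0 0 0' 1 35;python3 -m pendant '0 0 -0.5 0;0 0 -2 0; 0 0 -4 0; 0 0 -5 0;0 0 -5 0;0 0 -5 0;0 0 -5 0' ;  python3 -c "
from h import *
to(.440,-.3830,.25,-84)"
```

```text
time: 35.95
eef_pos: [0.5446, -0.0998, 0.1347]
orientation: [0.0, 1.0, -0.009, 0.001]
ft_force: [0.2, 0.2, 0.8]
width: 0.0851
grip_force: 0.0
time: 36.7
eef_pos: [0.5443, -0.0996, 0.1341]
orientation: [0.0, 1.0, -0.009, 0.001]
ft_force: [-0.4, 0.1, 5.0]
width: 0.0463
grip_force: 38.5
time: 37.58
eef_pos: [0.5427, -0.0992, 0.2558]
orientation: [-0.001, 1.0, -0.009, -0.002]
ft_force: [-0.2, -0.4, -1.1]
width: 0.0457
grip_force: 37.8
row -3.91 11.42 0.23 -1.40 j6 1.31
```

```bash
python3 -m pendant '-0.4 1.2 0 0;-1 3 0 -0.2; -1.7 5 0 -0.5; -2.3 7 0 -0.8;-2.9 8.8 0 -1.1;-3.4 10.2 0.1 -1.4;-3.83 11.42 0.23 -1.4;-3.83 11.42 0.23 -1.4;-3.83 11.42 0.23 -1.4;-3.83 11.42 0.23 -1.4' ; python3 -m pendant '0 0 1 0;0 0 3 0; 0 0 4.6 0; 0 0 5.5 0; 0 0 5.5 0; 0 0 5.5 0;0 0 5.5 0'; python3 -c "
from h import *
to(.4421,-.383,.0952,-84)"
```

```text
time: 38.83
eef_pos: [0.4434, -0.3823, 0.2522]
orientation: [-0.0, 0.999, 0.053, -0.0]
ft_force: [0.2, 0.1, -2.0]
width: 0.0461
grip_force: 37.8
time: 39.7
eef_pos: [0.4441, -0.384, 0.1172]
orientation: [0.001, 0.999, 0.053, 0.001]
ft_force: [0.3, 0.5, -2.0]
width: 0.0459
grip_force: 37.7
row -0.08 -0.05 0.88 0.01 j6 0.66
```

```bash
python3 -m pendant '-0.03 -0.03 0.3 0;-0.05 -0.03 0.6 0;-0.05 -0.03 0.8 0;-0.05 -0.03 0.86 0; -0.05 -0.03 0.86 0'; python3 -c "
from h import *
to(.4421,-.383,.0951,-84)"
```

```text
time: 40.33
eef_pos: [0.4418, -0.3827, 0.0951]
orientation: [-0.0, 0.999, 0.052, -0.0]
ft_force: [-2.6, 4.4, 7.8]
width: 0.0465
grip_force: 38.9
row 0.01 0.01 0.00 0.00 j6 0.66
```

```bash
python3 -m pendant '0 0 0 0;0 0 0 0;0 0 0 0;0 0 -1 0; 0 0 -3 0; 0 0 -5 0; 0 0 -7 0;0 0 -7 0;0 0 -7 0' -1; python3 -c "
from h import *
c=shot('side');cartons(c,(.1,.12),(.3,.6,-.5,-.25))
c=shot('top');cartons(c,(.136,.165))
to(.627,-.0972,.25,-85)"
```

```text
time: 41.45
eef_pos: [0.4416, -0.3825, 0.2679]
orientation: [-0.0, 0.999, 0.052, -0.0]
ft_force: [0.6, 0.5, -0.6]
width: 0.0852
grip_force: 0.0
carton c [ 0.4386 -0.3847] mean [ 0.438  -0.3875] size [0.0609 0.0485] yaw 6.0 z 0.1096 px [216 324  34  31]
carton c [ 0.6334 -0.0969] mean [ 0.6323 -0.0966] size [0.0517 0.0406] yaw 3.5 z 0.1470 px [294 175  14  17]
row 8.59 -10.55 0.66 0.20 j6 0.66
```

```bash
python3 -m pendant '0.8 -1 0 0;2.2 -2.7 0 0; 3.7 -4.5 0 0; 5.2 -6.3 0 0;6.6 -8.1 0 0.1;7.7 -9.5 0.3 0.2;8.59 -10.55 0.66 0.2;8.59 -10.55 0.66 0.2;8.59 -10.55 0.66 0.2;8.59 -10.55 0.66 0.2;8.59 -10.55 0.66 0.2'; python3 -c "
from h import *
to(.627,-.0972,.128,-85)"
```

```text
time: 42.92
eef_pos: [0.6275, -0.0989, 0.2525]
orientation: [0.0, 0.999, 0.043, 0.0]
ft_force: [-0.2, 1.3, 0.1]
width: 0.0854
grip_force: 0.0
row -0.02 -0.07 4.98 -0.02 j6 1.24
```

```bash
python3 -m pendant '0 0 1.5 0;-0.02 -0.05 3 0; -0.02 -0.05 4 0; -0.02 -0.05 4.6 0; -0.02 -0.05 4.9 0; -0.02 -0.05 4.95 0; -0.02 -0.05 4.95 0'; python3 -m pendant '0 0 0 0;0 0 0 0;0 0 0 0;0 0 0 0;0 0 0 0;0 0 0 0' 1 30;python3 -m pendant '0 0 -0.5 0;0 0 -2 0; 0 0 -4 0; 0 0 -5 0;0 0 -5 0;0 0 -5 0;0 0 -5 0' ;  python3 -c "
from h import *
to(.440,-.3830,.25,-84)"
```

```text
time: 43.8
eef_pos: [0.6278, -0.0969, 0.1296]
orientation: [0.0, 0.999, 0.044, 0.001]
ft_force: [0.6, -0.0, -0.0]
width: 0.0854
grip_force: 0.0
time: 44.55
eef_pos: [0.6275, -0.0967, 0.1289]
orientation: [0.0, 0.999, 0.044, 0.0]
ft_force: [0.4, -0.4, 3.9]
width: 0.0391
grip_force: 31.7
time: 45.42
eef_pos: [0.626, -0.0964, 0.2506]
orientation: [-0.001, 0.999, 0.044, -0.002]
ft_force: [-0.4, 0.7, -1.2]
width: 0.0392
grip_force: 31.2
row -8.41 10.77 0.04 -0.20 j6 1.25
```

```bash
python3 -m pendant '-0.8 1 0 0;-2.2 2.7 0 0; -3.7 4.6 0 0; -5.2 6.5 0 0;-6.6 8.3 0 -0.1;-7.7 9.7 0 -0.2;-8.64 10.77 0 -0.2;-8.64 10.77 0 -0.2;-8.64 10.77 0 -0.2;-8.64 10.77 0 -0.2;-8.64 10.77 0 -0.2' ; python3 -m pendant '0 0 1 0;0 0 2.8 0; 0 0 4.2 0; 0 0 4.8 0; 0 0 4.8 0; 0 0 4.8 0;0 0 4.8 0'; python3 -c "
from h import *
to(.4341,-.3834,.1151,-84)"
```

```text
time: 46.8
eef_pos: [0.436, -0.383, 0.2532]
orientation: [-0.0, 0.999, 0.053, -0.0]
ft_force: [0.6, 0.6, -0.8]
width: 0.0393
grip_force: 31.2
time: 47.68
eef_pos: [0.4363, -0.3846, 0.1354]
orientation: [0.001, 0.999, 0.052, 0.001]
ft_force: [-0.1, -0.5, -1.4]
width: 0.0391
grip_force: 31.2
row -0.09 -0.06 0.81 0.00 j6 0.65
```

```bash
python3 -m pendant '-0.03 -0.03 0.3 0;-0.05 -0.05 0.6 0;-0.06 -0.05 0.76 0;-0.06 -0.05 0.8 0; -0.06 -0.05 0.8 0'; python3 -c "
from h import *
to(.4341,-.3834,.1149,-84)"
```

```text
time: 48.3
eef_pos: [0.4338, -0.3827, 0.1149]
orientation: [-0.0, 0.999, 0.052, -0.0]
ft_force: [-2.9, 3.6, 7.8]
width: 0.0395
grip_force: 32.3
row 0.01 0.03 -0.00 0.00 j6 0.65
```

```bash
python3 -m pendant '0 0 0 0;0 0 0 0;0 0 0 0;0 0 -1 0; 0 0 -3 0; 0 0 -5 0; 0 0 -6.2 0;0 0 -6.2 0;0 0 -6.2 0' -1; python3 -c "
from h import *
c=shot('side');cartons(c,(.122,.142),(.3,.6,-.5,-.25));save(c,'pics/side5.png',(150,160,350,384),2.6)
c=shot('top');cartons(c,(.136,.165)); save(c,'pics/top5.png',(160,120,440,330),2.8)
to(.427,.023,.27,2.95)"
```

```text
time: 49.42
eef_pos: [0.4334, -0.3822, 0.2666]
orientation: [-0.001, 0.999, 0.052, -0.001]
ft_force: [0.1, -0.4, -0.5]
width: 0.0857
grip_force: 0.0
carton c [ 0.4387 -0.3842] mean [ 0.438  -0.3869] size [0.0514 0.0425] yaw 7.2 z 0.1316 px [218 319  29  27]
carton c [0.6214 0.2169] mean [0.6313 0.2099] size [0.2757 0.1381] yaw -41.1 z 0.1506 px [185 167  62  67]
row 1.45 -16.13 -0.12 -17.39 j6 0.65
```

View pics/side5.png

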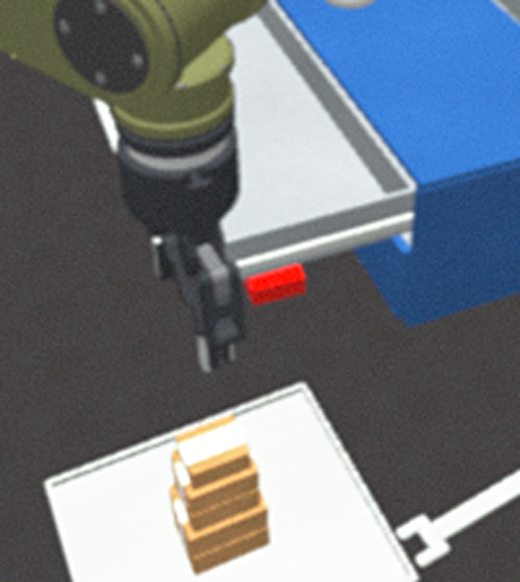

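View pics/top5.png

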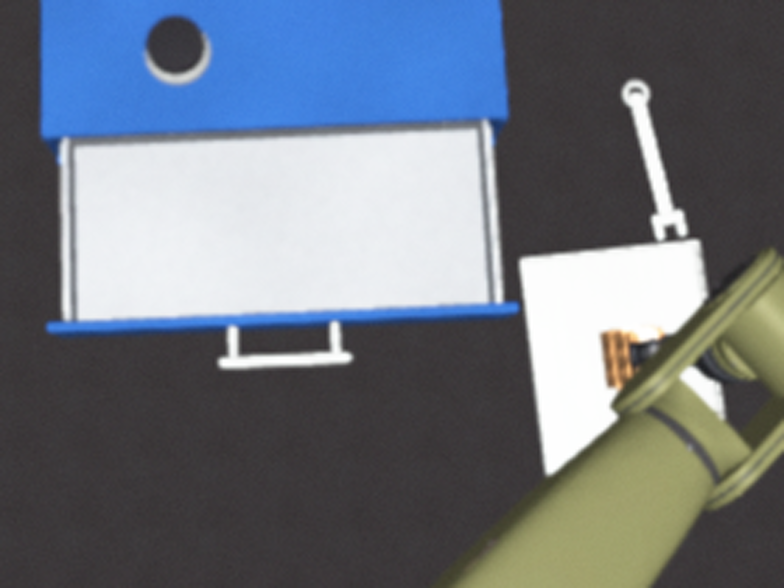

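The crops show a neat five-carton column on the tray, near side-crop px (220,495), and an empty drawer. Next I re-grip the handle and push the drawer shut.

```bash
python3 -m pendant '0.1 -1 0 0;0.2 -3 0 -1; 0.4 -5 0 -3;0.6 -7 0 -5;0.8 -9 0 -7;1 -11 0 -9; 1.2 -13 0 -11;1.3 -15 0 -13;1.45 -16.13 -0.12 -15;1.45 -16.13 -0.12 -17.39;1.45 -16.13 -0.12 -17.39;1.45 -16.13 -0.12 -17.39;1.45 -16.13 -0.12 -17.39;1.45 -16.13 -0.12 -17.39' 0.29 50; python3 -c "
from h import *
shot('top');to(.427,.023,.158,2.95)"
```

```text
time: 51.28
eef_pos: [0.4276, 0.0219, 0.2712]
orientation: [-0.0, 0.689, 0.725, -0.0]
ft_force: [0.0, 0.7, 0.2]
width: 0.0303
grip_force: 0.0
row 0.05 -0.02 4.53 -0.01 j6 -0.12
```

```bash
python3 -m pendant '0 0 1.5 0; 0 0 3 0; 0 0 4.2 0; 0 0 4.5 0; 0 0 4.5 0' 0.29 50; python3 -m pendant '0 0 0 0;0 0 0 0; 0 0 0 0; 0 0 0 0;0 0 0 0' 1 50; python3 -m pendant '0 0.4 0 0; 0 1 0 0; 0 1.8 0 0; 0 2.6 0 0;0 3.4 0 0; 0 4.2 0 0; 0 5 0 0; 0 5.7 0 0;0 6.3 0 0; 0 6.9 0 0; 0 7.3 0 0; 0 7.6 0 0; 0 7.7 0 0;0 7.7 0 0'
```

```text
time: 51.95
eef_pos: [0.4279, 0.0221, 0.1592]
orientation: [-0.0, 0.689, 0.725, 0.0]
ft_force: [0.2, 0.3, 1.1]
width: 0.0301
grip_force: 0.0
time: 52.58
eef_pos: [0.4287, 0.022, 0.1606]
orientation: [0.001, 0.689, 0.725, 0.001]
ft_force: [-0.6, -0.5, 5.5]
width: 0.0093
grip_force: 48.9
time: 54.32
eef_pos: [0.6214, 0.0321, 0.1607]
orientation: [0.001, 0.689, 0.725, 0.001]
ft_force: [1.6, 0.8, 4.7]
width: 0.0088
grip_force: 49.3
```

Travelled 193 mm, with about 7 mm to go. Easing in to the stop.

```bash
python3 -m pendant '0 0.1 0 0;0 0.2 0 0; 0 0.3 0 0; 0 0.4 0 0; 0 0.5 0 0;0 0.5 0 0'; python3 -m pendant '0 -0.1 0 0; 0 -0.1 0 0'
```

```text
time: 55.08
eef_pos: [0.6268, 0.0323, 0.1606]
orientation: [-0.005, 0.688, 0.725, -0.006]
ft_force: [-27.2, -2.0, 20.3]
width: 0.0091
grip_force: 51.3
time: 55.32
eef_pos: [0.6268, 0.0324, 0.1606]
orientation: [-0.003, 0.689, 0.725, -0.003]
ft_force: [-16.6, -1.6, 14.4]
width: 0.0093
grip_force: 50.7
```

```bash
python3 -m pendant '0 -0.12 0 0; 0 -0.12 0 0'; python3 -m pendant '0 0 0 0;0 0 0 0;0 0 0 0;0 0 -1 0; 0 0 -2.5 0; 0 0 -4 0; 0 -3 -5 0;0 -5 -5 0;0 -7 -5 0;0 -7 -5 0;0 -7 -5 0' 0.29
python3 - <<'E'
from h import *
c=shot("top"); P=cloud(c); f=c["frame"].astype(int); z=P[...,2]
save(c,"pics/top6.png",(100,60,440,300),2.3)
# drawer front top strip and handle vs chest
m=(f.min(2)>110)&(z>.165)&(z<.195)&(P[...,0]>.59)&(P[...,0]<.66)&(abs(P[...,1]-.03)<.08)
Q=P[m];print("handle",len(Q),rect(Q[:,:2]),np.median(Q,0))
cartons(c,(.122,.142),(.3,.6,-.5,-.25),60)
c=shot("side"); cartons(c,(.122,.142),(.3,.6,-.5,-.25)); save(c,"pics/side6.png",(150,100,420,384),2.1)
print(robot.get_state()["time"])
E
```

```text
time: 55.58
eef_pos: [0.6268, 0.0323, 0.1607]
orientation: [0.0, 0.689, 0.725, -0.0]
ft_force: [-4.2, -0.4, 7.8]
width: 0.0094
grip_force: 50.0
time: 56.95
eef_pos: [0.4525, 0.0234, 0.2842]
orientation: [0.0, 0.689, 0.725, 0.0]
ft_force: [0.3, -0.8, 0.1]
width: 0.0304
grip_force: 0.0
handle 210 (array([0.64137067, 0.03419814]), array([0.13784265, 0.03990631]), -88.17640328407288) [0.62801733 0.03833898 0.18152973]
carton c [ 0.4387 -0.3821] mean [ 0.4391 -0.3813] size [0.0486 0.043 ] yaw 4.6 z 0.1325 px [384 238  16  17]
carton c [ 0.4384 -0.3838] mean [ 0.4379 -0.3867] size [0.0508 0.0414] yaw 6.2 z 0.1317 px [218 319  29  27]
57.05
```

View pics/top6.png

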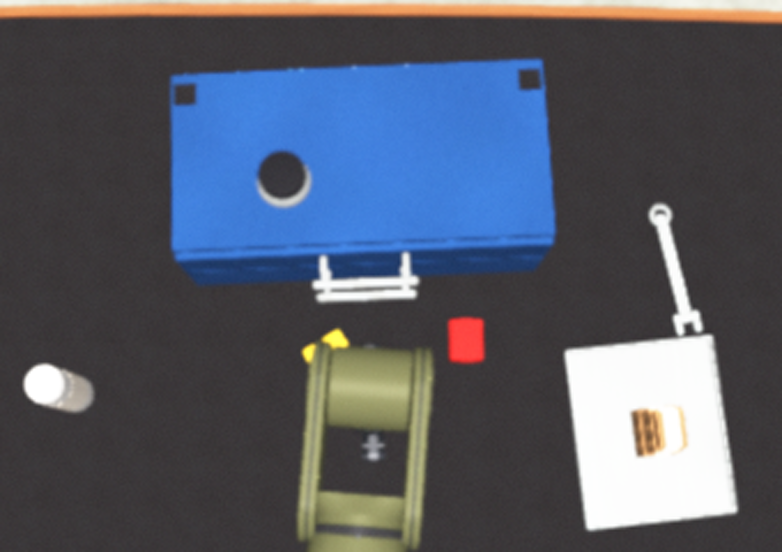

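View pics/side6.png

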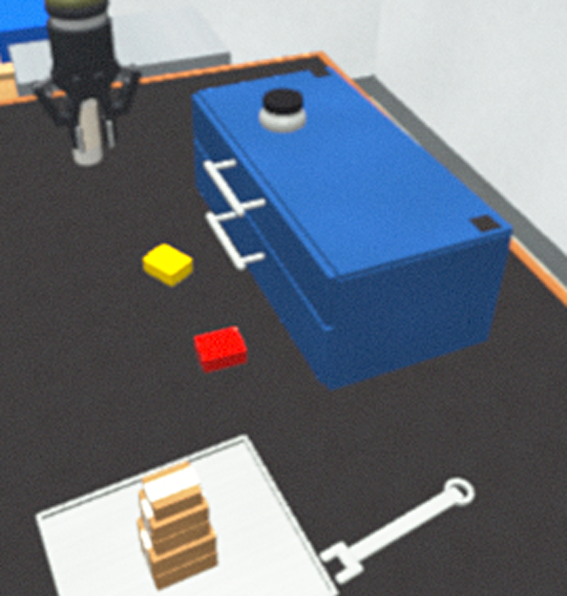

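The drawer is flush shut, with both handles in line. The column stands at side-crop px (178,525), and the can, tin and spanner are where they were. Handing in.

```bash
python3 -c "
from cell import robot
print(robot.job_done())"
```

```text
the job is handed in; nothing more can be done
None
```

I stacked all five cartons in the drawer (two large, two medium, one small) on the tray in one aligned column, closed the drawer, left the can, tin and spanner alone, and handed the job in at about 57 s; no verdict came back.

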